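Set up a stepped shaft for checking on V-blocks

TASK

Set the stepped shaft up for checking on the dark iron plate: stand the low V-block centred on the steel seat nearer the blue vise and the tall V-block centred on the other seat, their grooves in line, and lay the shaft level in both grooves, thick end in the low block and its length centred between the two blocks. Stand the dial gauge upright on the plate behind the shaft (the side away from the robot), midway between the blocks, its dial squarely facing the shaft without touching it, and leave the yellow bin and the blue carton where they are.

Things in the scene. Friction and masses are not known exactly. Their poses are not given: they have to be found in the camera images.
- plate: Fixed dark iron surface plate, 170 (x) by 280 (y) by 30 mm. Origin: centre of its underside; x away from the robot, y to the robot's left (yaw within 0.2 rad), z up. Two steel seats lie on it in a row along y, 25 mm to the robot's side (-x) of its middle. The bare strip behind them takes the gauge, best 50 mm behind (+x) the plate's middle.
- seat_left: Fixed bright steel pad on the plate, 70 mm (along plate x) by 46 mm (y), 4 mm thick, left one seen from the robot (plate +y). Origin: centre of its underside (at the height of the plate's top); its axes are the plate's. 54 to 62 mm from the plate's middle.
- seat_right: The like pad on the right (plate -y). Origin: centre of its underside; its axes are the plate's. 54 to 62 mm from the plate's middle.
- vise: Fixed small blue bench vise, 90 by 130 by 97 mm high, standing behind the plate at its left or its right (it and the yellow bin change sides). It only tells which seat is nearer: the left one if the vise is to the left. Origin: centre of its underside.
- block_low: Loose steel V-block, the low, wide one: 60 mm wide (its x), 36 long (y), 36 high, 0.3-0.6 kg. 90 degree groove along its y, 40 mm wide at the top, bottom 16 mm above the underside. Origin: centre of the underside, z up. Grip the flat sides, across x. Turned half round it is the same.
- block_tall: Loose steel V-block, the tall, narrow one: 48 mm wide (its x), 36 long (y), 46 high, 0.3-0.6 kg. 90 degree groove along its y, 32 mm wide at the top, bottom 30 mm above the underside. Origin: centre of the underside, z up. Grip the flat sides, across x. Turned half round it is the same.
- shaft: Loose aluminium shaft, 190 mm along its y, 0.2-0.4 kg; origin on its axis at mid-length. 36 mm thick from y -95 to +10 mm (mass centre -29), 16 mm thin to +95. Starts level, axis 37.5 mm up, in a fixed wood cradle (base 10 mm high; supports 20 by 50, 36 high, at y -60 and +60): grip the thick part at y -14. In both blocks on the seats its axis is 75.5 mm above the bench. It may roll about y.
- stand: Loose dial gauge on a stand, 120 mm high, 0.3-0.55 kg: dark base 46 by 46 by 22 mm, steel post 16 mm square up to the top, and a round white-faced dial, 38 mm across, in front of the post, 52 mm up, reaching 21 mm from the post's axis. Origin: centre of the underside, z up; the dial faces its -x. Grip the post across y above the dial, about 103 mm up.
- bin: Loose yellow open bin, 100 by 160 by 70 mm high, with some parts in it, behind the plate on the side where the vise is not. Bystander. Origin: centre of its underside.
- carton: Loose blue carton, 44 by 90 by 34 mm high, between the robot and the plate. Bystander. Origin: centre of its underside.

How it is judged:
At the end, for the whole second after the job is handed in: Blocks upright on their seats (12 mm, 0.14 rad); shaft in both grooves, level (0.05 rad), height within 4 mm, along the plate (0.15 rad), centred (18 mm; 14 mm across); gauge upright on the plate 26-74 mm behind its middle, 18 mm sideways, facing the shaft (0.25 rad), not touching; all at rest (((y of vise in the frame of plate above 0 m and horizontal distance between block_low and seat_left below 0.012 m and z of block_low in the frame of seat_left between 0.001 and 0.007 m and angle between the y axis of each of block_low, block_tall and the y axis of plate, either way round below 0.14 rad and angle between each of block_low, block_tall's own z axis and vertical below 0.06 rad and horizontal distance between block_tall and seat_right below 0.012 m and z of block_tall in the frame of seat_right between 0.001 and 0.007 m) or (y of vise in the frame of plate below 0 m and horizontal distance between block_low and seat_right below 0.012 m and z of block_low in the frame of seat_right between 0.001 and 0.007 m and angle between the y axis of each of block_low, block_tall and the y axis of plate, either way round below 0.14 rad and angle between each of block_low, block_tall's own z axis and vertical below 0.06 rad and horizontal distance between block_tall and seat_left below 0.012 m and z of block_tall in the frame of seat_left between 0.001 and 0.007 m)) and y of shaft in the frame of plate between -0.018 and 0.018 m and x of shaft in the frame of plate between -0.039 and -0.011 m and z of shaft in the frame of plate between 0.0715 and 0.0795 m and angle between the y axis of shaft and the y axis of plate, either way round below 0.15 rad and angle between shaft's own y axis and vertical between 1.5208 and 1.6208 rad and x of stand in the frame of plate between 0.026 and 0.074 m and y of stand in the frame of plate between -0.018 and 0.018 m and z of stand in the frame of plate between 0.027 and 0.033 m and x of plate in the frame of stand below -0.015 m and angle between the x axis of stand and the x axis of plate, either way round below 0.25 rad and angle between stand's own z axis and vertical below 0.06 rad and contact force between stand and shaft below 0.2 N and linear speed of each of block_low, block_tall, shaft, stand below 0.02 m/s and angular speed of each of block_low, block_tall, shaft, stand below 0.2 rad/s).
It fails at once if the yellow bin is moved more than 20 mm (distance of bin from where it was at the start of the episode above 0.02 m).
It fails at once if the blue carton is moved more than 20 mm (distance of carton from where it was at the start of the episode above 0.02 m).
It also fails if it takes over 128 s, if anything falls off the work surface, if the arm or the gripper's body presses on something with over 40 N, if the wrist force passes 120 N, or if a joint passes its speed limit or range.

ROBOT

A 6-joint arm with a two-finger parallel gripper is mounted at the origin on the work surface. World frame = base frame: x ahead of the robot, y to its left, z up, the work surface at z = 0. Lengths are in m, angles in rad, forces in N, time in s.
With the tool pointing down it reaches from about 0.3 to 0.775 m from the base axis. Payload 14.6 kg.
Tool frame: the origin (TCP) lies between the finger pads; the fingertips stand ctrl.tip_extent ahead of it and the grasp point (between the pads) lies 3 mm ahead of it (ctrl.tip_extent is the distance from the TCP to the fingertips, in m); z points along the fingers, y is the line along which they close (so a half turn about z gives the same grasp; the last joint's range is limited). The gripper opens to 94 mm and grips with 3 to 60 N. Pads are 16 mm wide; open, the fingers measure 119 mm over their backs; the gripper's body (75 mm by 177 mm) begins 78 mm behind the grasp point.
Start: joints at [1.208, 0.3, 1.521, -0, 1.321, -0.067], TCP at [0.16, 0.526, 0.227] pointing down, gripper open.
Joint ranges: [-3.03, 3.03], [-0.79, 2.21], [0.23, 2.52], [-1.04, 4.18], [0, 3.07], [-2.55, 2.55]. Speed limits (rad/s): [2.22, 2.22, 2.57, 3.14, 3.14, 3.14].

INTERFACE

Orientations are given as [roll, pitch, yaw] about the fixed x, y, z axes, in that order (R = Rz(yaw) Ry(pitch) Rx(roll)).
In Python, from station import ctrl gives the robot as it stands.
- The arm moves only by the tool shift_gripper, called as a command line: name --argument value ..., lists and objects as JSON in quotes. Schema: {"type":"object","properties":{"segments":{"type":"object","properties":{"rows":{"type":"array","items":{"type":"array","items":{"type":"number"},"minItems":6,"maxItems":6},"minItems":1,"maxItems":10}},"additionalProperties":false,"required":["rows"]},"jaw":{"type":"number"},"clamp_n":{"type":"number"},"only":{"type":"string"},"quiet":{"type":"boolean"},"lines":{"type":"string"}},"required":["segments"],"additionalProperties":false}. segments is an object whose key "rows" holds a list of rows, 1 to 10 of them, each of 6 numbers: dx, dy, dz in m, then a rotation vector rx, ry, rz in rad; each row shifts and turns the commanded pose from where the row before left it, along the tool's axes as they then stand; what a row does not reach is not made up. A row lasts 1/10 s, in which the tool goes at most 0.05 m and 0.15 rad, less where a joint would pass 70% of its speed; a pose out of reach is approached as far as the arm can. jaw is the finger opening in m, set as the call begins (left out keeps the last). The fingers move at their own pace and stop on an object; clamp_n is the grip in N (left out, the last holds). Time passes only in rows, so rows that do not move let the fingers close. The tool returns the time, the measured TCP pose, the force, the opening and the grip force at its end. only (a regular expression) keeps the lines of the reply that match it, lines (a string "A,B") keeps lines A to B, and quiet returns only ok. Input that does not fit is refused with a message, and nothing moves.
- ctrl.get_obs(): the state, without advancing time (a new reading comes with each control period).
- ctrl.camera(name): name is "scene" or "top"; returns a dict with "pixels" (420x560x3 uint8, blue, green, red), "fx", "fy", "cx", "cy" (pixels), "k1" (the pictures are not rectified: a ray, as slopes to the right and down, at radius r is drawn at 1 + k1 r^2 times it, then the intrinsics apply), "extrinsics" (4x4, takes a point from camera to world coordinates). Camera axes: x right, y up, looking along -z (the intrinsics and any distortion apply to the point x, -y, -z); pixel columns grow to the right and rows downward; lengths in m; the calibration is good to about 2 mm. A picture is of the moment at which its call begins. There is no depth.
- ctrl.hand_in(): hands the job in; it is judged then, once.
The state is a dict: "time_s": time; "qpos": joint angles; "joint_vel": joint speeds; "tau": joint torques, N m; "ee_pos": TCP position; "eef_rot": TCP orientation; "force": force on the tool from outside, world axes, zero at the start; "moment": the same for the moment, N m; "grip_width": finger opening in m; "grip_force": force on a finger pad.
Only numpy, scipy, OpenCV 4.12 (cv2) and the standard library are available. Lean on these libraries where they do the work, as an engineer would, in place of code of your own. Each camera call takes 0.05 s, during which the arm holds its last target. There are 200 camera calls.

## Working session

There is one attempt and no reset: what is moved stays moved. The work goes in short steps, Python scripts to look and compute and a tool call to move; the robot and the scene stay as the last step left them, time stands still between calls to the robot, and variables do not carry over. Pictures are saved under pics/ and viewed, at most 14 in all, crops included, and the job is handed in when it is done.

```bash
ls; mkdir -p pics
```

Run:
```python
from station import ctrl
import cv2
for n in("scene","top"):
    c=ctrl.camera(n); cv2.imwrite(f"pics/{n}0.png",c["pixels"]); print({k:v for k,v in c.items() if k!="pixels"})
print(ctrl.get_obs(),ctrl.tip_extent)
```

```text
pics
station.py
{'fx': 475.4935446389788, 'fy': 475.4935446389788, 'cx': 283.46252150510605, 'cy': 212.29012584460722, 'k1': -0.10422348309264982, 'extrinsics': array([[-0.35548247, -0.78412741,  0.50870072,  1.06955927],
       [ 0.93460848, -0.291329  ,  0.20404508,  0.18326919],
       [-0.01179806,  0.54797046,  0.83641448,  0.89246759],
       [ 0.        ,  0.        ,  0.        ,  1.        ]])}
{'fx': 387.8172981763644, 'fy': 387.8172981763644, 'cx': 280.0867408562349, 'cy': 211.65585853480079, 'k1': -0.09637569495292089, 'extrinsics': array([[-0.03027497,  0.99210491, -0.12170154,  0.43529922],
       [-0.99942252, -0.03192563, -0.01163567, -0.0205497 ],
       [-0.0154292 ,  0.12127899,  0.99249854,  1.05997358],
       [ 0.        ,  0.        ,  0.        ,  1.        ]])}
{'time_s': 0.1, 'qpos': array([ 1.20839372e+00,  3.00449192e-01,  1.52156043e+00, -4.31304003e-05,
        1.32068841e+00, -6.65581797e-02]), 'joint_vel': array([ 0.0003344 , -0.00175133, -0.00155511,  0.00245495,  0.0023305 ,
        0.00281323]), 'tau': array([-5.06299912e-04, -5.32636499e+01, -3.53287590e+01,  7.08783511e-02,
        2.34219676e-02, -7.81120320e-05]), 'ee_pos': array([0.16026119, 0.52589565, 0.22690707]), 'eef_rot': array([-3.14048694e+00, -3.18338735e-05,  2.84575891e+00]), 'force': array([-0.7880597 ,  0.81034877, -0.20203176]), 'moment': array([0.02806703, 0.00117234, 0.01746116]), 'grip_force': 0.0, 'grip_width': 0.09385206746335524} 0.022
```

View pics/scene0.png

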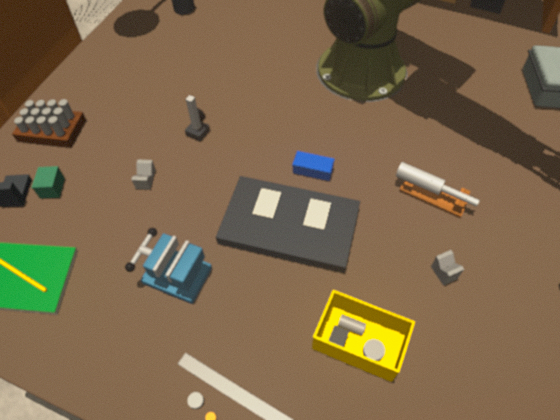

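View pics/top0.png

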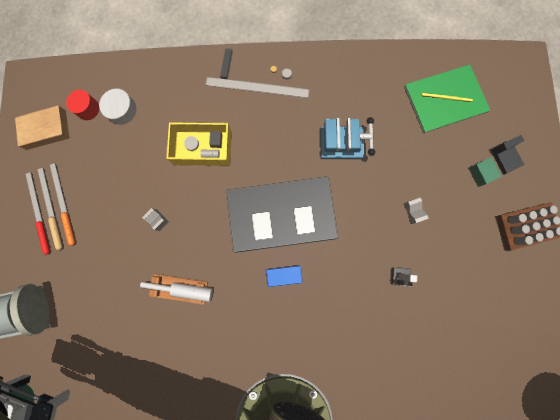

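Both views show the same layout: the vise is on the robot's right (top 345,138), the bin on the left and the carton in front of the plate. The shaft is at left (178,290) with its thick end to the right. The blocks are at (153,219) and (417,210), and the gauge is at (403,277). I'll enlarge the details.

Create m.py:
```python
import cv2
import sys
def mont(fn,specs,z,ims):
    out=[]
    for n,u,v,w,h in specs:
        im=ims[n][v:v+h,u:u+w]; im=cv2.resize(im,None,fx=z,fy=z,interpolation=cv2.INTER_CUBIC)
        for i in range(0,w,10):
            cv2.line(im,(i*z,0),(i*z,6 if (u+i)%50 else 14),(0,255,255),1)
            if (u+i)%20==0: cv2.putText(im,str(u+i),(i*z,24),0,.4,(0,255,255),1)
        for j in range(0,h,10):
            cv2.line(im,(0,j*z),(6,j*z),(0,255,255),1)
            if (v+j)%20==0 and j: cv2.putText(im,str(v+j),(8,j*z+4),0,.4,(0,255,255),1)
        out.append(im)
    rows=[cv2.hconcat(out[i:i+2]) for i in range(0,len(out),2)]
    cv2.imwrite(fn,cv2.vconcat(rows))
```

Run:
```python
import cv2
from m import mont
ims={n:cv2.imread(f"pics/{n}0.png") for n in("scene","top")}
mont("pics/c1.png",[("top",130,195,50,40),("top",390,190,50,40),("scene",430,240,50,40),("scene",120,150,50,40)],8,ims)
mont("pics/c2.png",[("top",130,260,100,50),("top",380,250,100,50),("scene",390,155,100,50),("scene",160,90,100,50)],4,ims)
mont("pics/c3.png",[("top",220,170,130,120),("scene",210,170,160,120)][:1],5,ims)
```

```text
(no output)
```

View pics/c1.png

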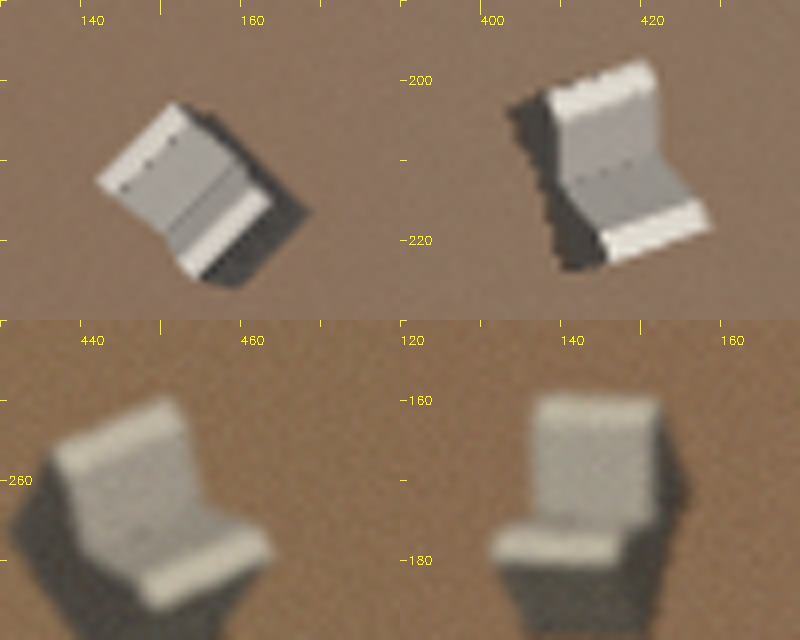

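View pics/c2.png

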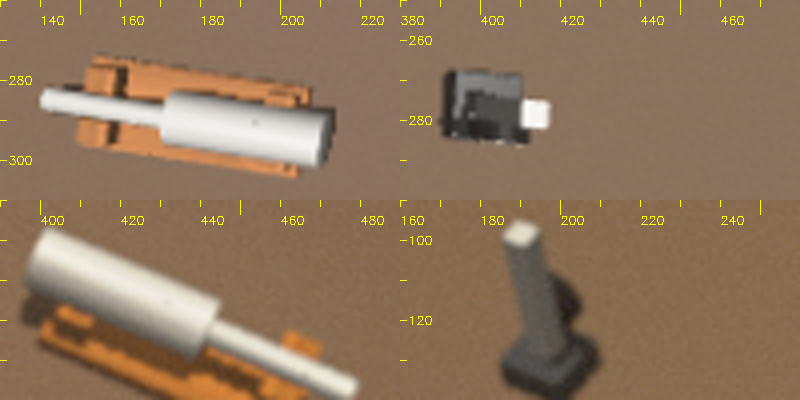

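View pics/c3.png

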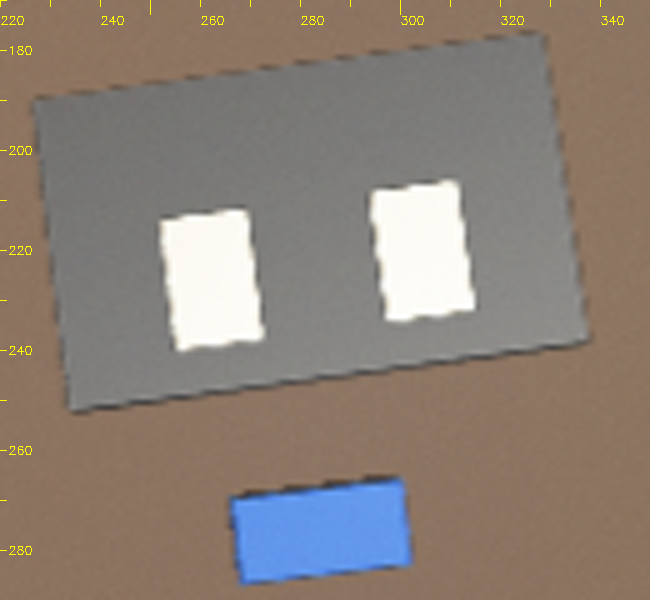

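Create fit.py:
```python
import numpy as np, pickle, os
from scipy.optimize import least_squares
from station import ctrl
if not os.path.exists("cal.pkl"):
    pickle.dump({n:{k:v for k,v in ctrl.camera(n).items() if k!="pixels"} for n in("scene","top")},open("cal.pkl","wb"))
C=pickle.load(open("cal.pkl","rb"))
def proj(n,P):
    c=C[n]; E=c["extrinsics"]; q=(np.atleast_2d(P)-E[:3,3])@E[:3,:3]
    s=np.c_[q[:,0]/-q[:,2],-q[:,1]/-q[:,2]]; s=s*(1+c["k1"]*(s**2).sum(1,keepdims=True))
    return s*[c["fx"],c["fy"]]+[c["cx"],c["cy"]]
def fit(obs,x0,zoff=0):
    """obs: list of (cam,u0,v0,zoom,[(px,py,X,Y,Z mm)...]); returns x,y,yaw"""
    def res(p,full=False):
        r=[];c,s=np.cos(p[2]),np.sin(p[2])
        for n,u0,v0,z,pts in obs:
            a=np.array(pts,float); uv=a[:,:2]/z+[u0-.5,v0-.5]; X=a[:,2:]/1000
            W=np.c_[p[0]+c*X[:,0]-s*X[:,1],p[1]+s*X[:,0]+c*X[:,1],X[:,2]+zoff]
            r.append((proj(n,W)-uv))
        return np.vstack(r) if full else np.vstack(r).ravel()
    o=least_squares(res,x0,loss="soft_l1"); return o.x.round(4),res(o.x,True).round(1).tolist()
```

Run:
```python
from fit import *
def s(name,o,x0):
    p,r=fit(o,x0); print(name,p,r)
s("tall",[("top",130,195,8,[(178,102,24,-18,46),(96,180,24,18,46),(272,203,-24,-18,46),(200,280,-24,18,46)]),
 ("scene",430,240,8,[(155,292,24,-18,46),(275,235,24,18,46),(52,135,-24,-18,46),(170,75,-24,18,46)])],[.45,.3,.75])
s("low",[("top",390,190,8,[(148,90,30,18,36),(244,60,30,-18,36),(210,263,-30,18,36),(310,228,-30,-18,36)]),
 ("scene",120,150,8,[(92,240,30,-18,36),(215,245,30,18,36),(138,75,-30,-18,36),(260,78,-30,18,36)])],[.45,-.4,.3])
for cams in (0,1,2):
  o=[("top",130,260,4,[(42,98,0,95,37.5),(163,115,0,10,37.5),(324,137,0,-95,37.5)]),
 ("scene",390,155,4,[(37,56,0,-95,37.5),(204,127,0,10,37.5),(352,187,0,95,37.5)])]
  s("shaft",o if cams==2 else [o[cams]],[.25,.2,-.1])
s("plate",[("top",220,170,5,[(35,98,85,140,30),(547,33,85,-140,30),(590,342,-85,-140,30),(70,411,-85,140,30)])],[.45,0,.1])
for n,P in (("L",[(160,220),(246,209),(263,338),(178,350)]),("R",[(370,190),(458,180),(474,308),(387,322)])):
  s("seat"+n,[("top",220,170,5,[(*a,*b,34) for a,b in zip(P,[(35,23),(35,-23),(-35,-23),(-35,23)])])],[.45,0,.1])
s("carton",[("top",220,170,5,[(231,497,22,45,34),(403,478,22,-45,34),(412,565,-22,-45,34),(240,584,-22,45,34)])],[.3,0,.1])
# stand: post top only + base, -x faces +y
s("stand",[("top",380,250,4,[(122,99,-8,8,120),(150,101,8,8,120),(149,129,8,-8,120),(122,127,-8,-8,120)]),("scene",160,90,4,[(120,32,0,0,120)])],[.3,-.35,-1.5])
import cv2
from m import mont
ims={n:cv2.imread(f"pics/{n}0.png") for n in("scene","top")}
mont("pics/c4.png",[("top",384,260,40,35),("scene",178,90,40,50)][:1],20,ims)
```

```text
tall [0.5517 0.3325 0.7732] [[-0.5, 0.5], [0.3, 0.3], [-0.2, 0.2], [-0.7, 0.3], [-0.0, -0.1], [-0.2, 0.3], [-0.4, -0.1], [-0.4, 1.0]]
low [ 0.5532 -0.3777  0.303 ] [[-0.4, 1.1], [-0.1, 0.5], [-0.0, 0.5], [-0.3, 0.4], [-0.3, 0.2], [-0.5, 0.1], [-0.0, 0.6], [-0.5, 0.7]]
shaft [ 0.3649  0.2753 -0.1522] [[-0.1, -0.0], [0.7, 0.1], [-0.5, -0.1]]
shaft [ 0.3592  0.2724 -0.1494] [[-0.7, -0.2], [0.8, -0.0], [-0.0, 0.1]]
shaft [ 0.3626  0.2736 -0.1534] [[0.6, 0.8], [1.3, 1.0], [0.1, 0.9], [-0.5, 0.9], [1.0, 1.3], [0.2, 1.6]]
plate [ 0.5568 -0.0123  0.0967] [[-0.2, -0.0], [-0.0, -0.2], [0.5, 0.3], [-0.2, -0.0]]
seatL [0.5262 0.041  0.1072] [[0.1, 0.0], [-0.0, -0.1], [0.1, 0.1], [-0.1, 0.0]]
seatR [ 0.5382 -0.0713  0.0932] [[0.2, 0.1], [-0.3, -0.1], [-0.0, 0.3], [0.1, -0.3]]
carton [ 0.3919 -0.0131  0.0778] [[0.1, 0.3], [-0.2, 0.3], [-0.1, -0.3], [0.1, -0.3]]
stand [ 0.3785 -0.3262 -1.6661] [[0.2, 0.4], [-0.3, 0.3], [-0.3, -0.1], [-0.0, 0.1], [-0.6, 0.7]]
```

View pics/c4.png

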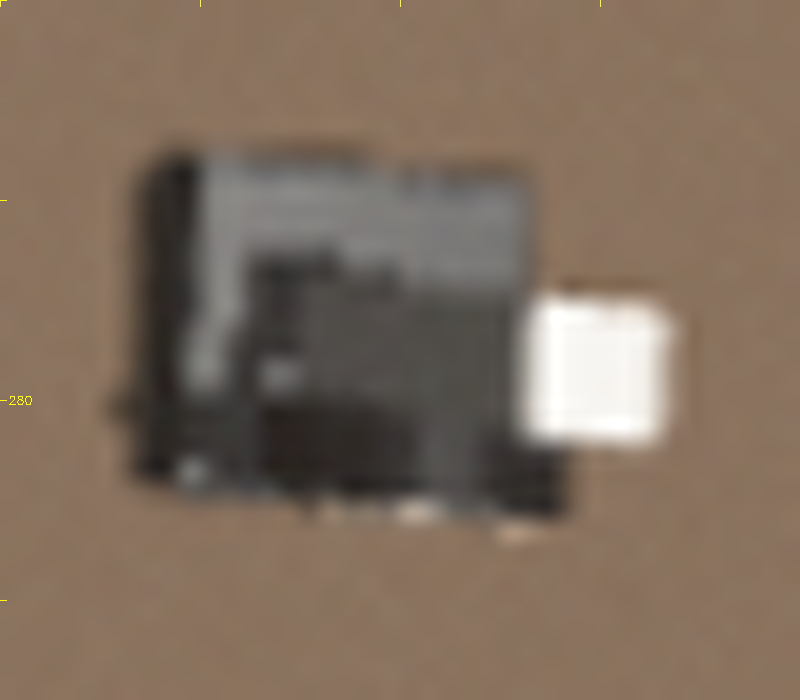

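The crop leaves the dial's facing direction unclear. I'll overlay the possible dial directions on both views.

Run:
```python
from fit import *
import cv2
p=np.array([.3785,-.3262]); cells=[]
for n,u0,v0 in(("top",384,260),("scene",174,90)):
  im0=cv2.imread(f"pics/{n}0.png")[v0:v0+48,u0:u0+48]; im0=cv2.convertScaleAbs(cv2.resize(im0,None,fx=6,fy=6,interpolation=2),alpha=1.6)
  row=[im0.copy()]
  for yaw in(-.1,-1.67):
    im=im0.copy();R=np.array([[np.cos(yaw),-np.sin(yaw)],[np.sin(yaw),np.cos(yaw)]])
    t=np.linspace(0,2*np.pi,40)
    def dr(P,col):
        P=np.array(P,float)/1000; W=np.c_[p+P[:,:2]@R.T,P[:,2]]
        q=((proj(n,W)+.5-[u0,v0])*6).astype(int); cv2.polylines(im,[q],True,col,1)
    dr(np.c_[0*t-21,19*np.cos(t),52+19*np.sin(t)],(0,0,255)); dr(np.c_[0*t-9,19*np.cos(t),52+19*np.sin(t)],(0,255,255))
    for z in(0,22): dr([(23,23,z),(-23,23,z),(-23,-23,z),(23,-23,z)],(0,255,0))
    dr([(8,8,120),(-8,8,120),(-8,-8,120),(8,-8,120)],(255,0,0)); row.append(im)
  cells.append(cv2.hconcat(row))
o=cv2.vconcat(cells); cv2.imwrite("pics/c5.png",cv2.resize(o,(800,int(o.shape[0]*800/o.shape[1]))))
```

```text
(no output)
```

View pics/c5.png

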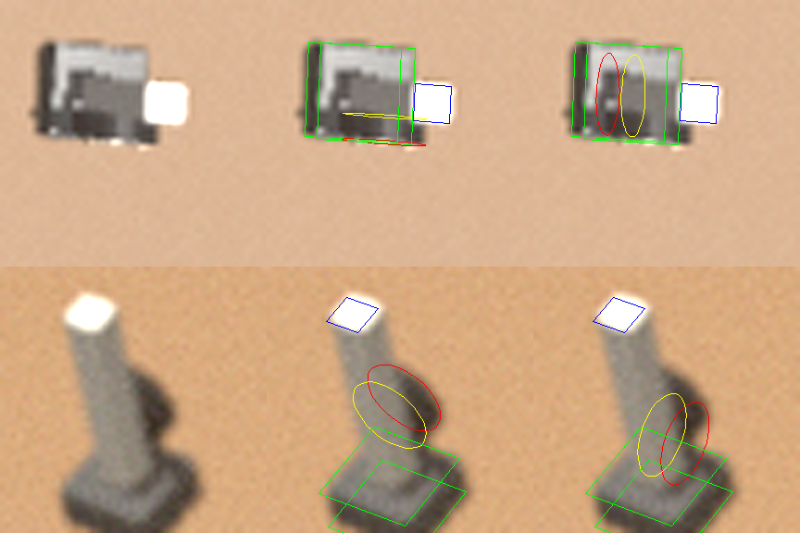

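The gauge already faces the robot, with yaw about -0.095, and its dial disc sits behind the post in the scene view. Poses are set, so I'll write a small delta helper and start with the tall block.

Create go.py:
```python
import sys,numpy as np
from station import ctrl
o=ctrl.get_obs(); x,y,z,w=map(float,sys.argv[1:5]); e=o["eef_rot"]
d=(w-e[2]+np.pi)%(2*np.pi)-np.pi; v=np.array([x,y,z])-o["ee_pos"]
c,s=np.cos(w),np.sin(w)
print("rz",round(-d,4),"then d",np.round([c*v[0]+s*v[1],s*v[0]-c*v[1],-v[2]],4),"tilt",np.round(e[:2],4),"t",o["time_s"])
```

```text
(no output)
```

shift_gripper --segments '{"rows":[[0,0,0,0,0,0.1255],[0,0,0,0,0,0.1255],[0,0,0,0,0,0.1255],[0,0,0,0,0,0.1255]]}' --jaw 0.094 --clamp_n 30

```text
time_s: 0.6
ee_pos: [0.1603, 0.526, 0.2273]
eef_rot: [-3.141, 0.0, 2.339]
force: [-0.2, -0.3, -0.1]
grip_width: 0.0938
grip_force: 0.0
```

shift_gripper --segments '{"rows":[[-0.042,0.0145,0.005,0,0,0],[-0.042,0.0145,0.005,0,0,0],[-0.041,0.0145,0.005,0,0,0],[-0.041,0.0145,0.005,0,0,0],[-0.041,0.0145,0.005,0,0,0],[-0.041,0.0145,0.005,0,0,0],[-0.041,0.0145,0.005,0,0,0],[-0.041,0.0145,0.005,0,0,0],[-0.041,0.0145,0.005,0,0,0],[-0.041,0.0145,0.005,0,0,0]]}'

```text
time_s: 1.6
ee_pos: [0.5533, 0.3313, 0.1771]
eef_rot: [-3.141, -0.0, 2.344]
force: [0.4, 0.4, 0.5]
grip_width: 0.0943
grip_force: 0.0
```

```bash
python3 go.py .5517 .3325 .15 2.344
```

```text
rz -0.0003 then d [ 0.0019 -0.0003  0.0271] tilt [-3.1413e+00 -1.0000e-04] t 1.6
```

shift_gripper --segments '{"rows":[[0.002,0,0.03,0,0,0],[0,0,0.03,0,0,0],[0,0,0.03,0,0,0],[0,0,0.025,0,0,0],[0,0,0.02,0,0,0],[0,0,0.012,0,0,0],[0,0,0,0,0,0]]}'

```text
time_s: 2.3
ee_pos: [0.5497, 0.3335, 0.0288]
eef_rot: [-3.139, -0.001, 2.344]
force: [0.0, -0.5, -1.2]
grip_width: 0.094
grip_force: 0.0
```

shift_gripper --segments '{"rows":[[0,0,0,0,0,0],[0,0,0,0,0,0],[0,0,0,0,0,0],[0,0,0,0,0,0],[0,0,0,0,0,0],[0,0,0,0,0,0],[0,0,0,0,0,0],[0,0,0,0,0,0]]}' --jaw 0.03 --clamp_n 40

```text
time_s: 3.1
ee_pos: [0.5504, 0.3339, 0.0306]
eef_rot: [-3.142, 0.0, 2.344]
force: [-0.3, -0.5, 1.7]
grip_width: 0.0474
grip_force: 40.0
```

```bash
python3 go.py .5517 .3325 .03 2.344
```

```text
rz -0.0002 then d [-0.0019 -0.      0.0006] tilt [-3.1416  0.    ] t 3.1
```

shift_gripper --segments '{"rows":[[0,0,-0.015,0,0,0],[0,0,-0.025,0,0,0],[0,0,-0.03,0,0,0.1122],[0,0,-0.03,0,0,0.1122],[0,0,-0.02,0,0,0.1122],[0,0,0,0,0,0.1122],[0,0,0,0,0,0.1122],[0,0,0,0,0,0.1122],[0,0,0,0,0,0]]}'

```text
time_s: 4.0
ee_pos: [0.5502, 0.3338, 0.1508]
eef_rot: [-3.141, 0.0, 1.669]
force: [0.2, 0.3, -5.6]
grip_width: 0.0479
grip_force: 40.0
```

```bash
python3 go.py .5263 .0412 .1 1.671
```

```text
rz -0.0022 then d [-0.2887 -0.053   0.0508] tilt [-3.1411e+00  2.0000e-04] t 4.0
```

shift_gripper --segments '{"rows":[[-0.02,-0.004,0,0,0,-0.002],[-0.04,-0.007,0,0,0,0],[-0.045,-0.008,0,0,0,0],[-0.045,-0.008,0,0,0,0],[-0.045,-0.008,0,0,0,0],[-0.045,-0.008,0.01,0,0,0],[-0.03,-0.006,0.015,0,0,0],[-0.019,-0.004,0.015,0,0,0],[0,0,0.01,0,0,0],[0,0,0,0,0,0]]}'

```text
time_s: 5.0
ee_pos: [0.5264, 0.041, 0.0996]
eef_rot: [-3.14, -0.0, 1.674]
force: [0.4, -0.2, -5.2]
grip_width: 0.0476
grip_force: 40.0
```

```bash
python3 go.py .5263 .0412 .0665 1.671
```

```text
rz 0.0031 then d [ 0.0002 -0.0001  0.0331] tilt [-3.1395e+00 -4.0000e-04] t 5.0
```

shift_gripper --segments '{"rows":[[0,0,0.015,0,0,0.003],[0,0,0.012,0,0,0],[0,0,0.006,0,0,0],[0,0,0.0015,0,0,0],[0,0,0,0,0,0],[0,0,0,0,0,0]]}'

```text
time_s: 5.6
ee_pos: [0.5273, 0.0411, 0.0665]
eef_rot: [3.141, 0.0, 1.67]
force: [0.0, 0.2, -4.9]
grip_width: 0.0478
grip_force: 40.0
```

shift_gripper --segments '{"rows":[[0,-0.001,0.001,0,0,0],[0,0,0.001,0,0,0],[0,0,0,0,0,0],[0,0,0,0,0,0]]}'

```text
time_s: 6.0
ee_pos: [0.5261, 0.0409, 0.0645]
eef_rot: [3.141, 0.0, 1.67]
force: [-4.8, -0.3, 6.5]
grip_width: 0.0478
grip_force: 40.0
```

shift_gripper --segments '{"rows":[[0,0,0,0,0,0],[0,0,0,0,0,0],[0,0,0,0,0,0],[0,0,0,0,0,0],[0,0,-0.015,0,0,0],[0,0,-0.03,0,0,0],[0,0,-0.035,0,0,0],[0,0,-0.02,0,0,-0.102],[0,0,0,0,0,-0.102],[0,0,0,0,0,0]]}' --jaw 0.094

```text
time_s: 7.0
ee_pos: [0.5262, 0.0409, 0.1644]
eef_rot: [3.141, 0.0, 1.875]
force: [-0.1, 0.0, -1.5]
grip_width: 0.0938
grip_force: 0.0
```

```bash
python3 go.py .5532 -.3777 .125 1.874
```

```text
rz 0.0012 then d [-0.4075 -0.0992  0.0394] tilt [3.1405e+00 4.0000e-04] t 7.0
```

shift_gripper --segments '{"rows":[[-0.03,-0.007,0,0,0,0],[-0.045,-0.011,0,0,0,0],[-0.045,-0.011,0,0,0,0],[-0.045,-0.011,0,0,0,0],[-0.045,-0.011,0,0,0,0],[-0.045,-0.011,0,0,0,0],[-0.045,-0.011,0,0,0,0],[-0.045,-0.011,0.01,0,0,0],[-0.04,-0.010,0.015,0,0,0],[-0.0225,-0.005,0.015,0,0,0]]}'

```text
time_s: 8.0
ee_pos: [0.5522, -0.3805, 0.1223]
eef_rot: [-3.141, -0.0, 1.868]
force: [-0.1, 1.0, -0.1]
grip_width: 0.094
grip_force: 0.0
```

shift_gripper --segments '{"rows":[[0,0,0.03,0,0,0],[0,0,0.03,0,0,0],[0,0,0.02,0,0,0],[0,0,0.01,0,0,0],[0,0,0.004,0,0,0],[0,0,0,0,0,0],[0,0,0,0,0,0]]}'

```text
time_s: 8.7
ee_pos: [0.5535, -0.3779, 0.0311]
eef_rot: [3.141, 0.001, 1.873]
force: [0.1, -0.2, 0.5]
grip_width: 0.0939
grip_force: 0.0
```

```bash
python3 go.py .5532 -.3777 .027 1.874
```

```text
rz -0.0009 then d [ 0.0003 -0.0002  0.0041] tilt [3.1407e+00 1.3000e-03] t 8.7
```

shift_gripper --segments '{"rows":[[0,0,0.004,0,0,0],[0,0,0,0,0,0],[0,0,0,0,0,0],[0,0,0,0,0,0],[0,0,0,0,0,0],[0,0,0,0,0,0],[0,0,0,0,0,0]]}' --jaw 0.04 --clamp_n 40

```text
time_s: 9.4
ee_pos: [0.5531, -0.3776, 0.0261]
eef_rot: [3.141, 0.0, 1.874]
force: [0.7, 1.1, 1.1]
grip_width: 0.0594
grip_force: 40.0
```

shift_gripper --segments '{"rows":[[0,0,-0.01,0,0,0],[0,0,-0.02,0,0,0],[0,0,-0.035,0,0,0],[0,0,-0.035,0,0,0.101],[0,0,-0.02,0,0,0.102],[0,0,0,0,0,0],[0,0,0,0,0,0]]}'

```text
time_s: 10.1
ee_pos: [0.5527, -0.3774, 0.145]
eef_rot: [-3.141, -0.001, 1.674]
force: [-0.7, -0.4, -5.1]
grip_width: 0.0599
grip_force: 40.0
```

```bash
python3 go.py .5380 -.0713 .1 1.671
```

```text
rz 0.0026 then d [0.306 0.016 0.045] tilt [-3.1408e+00 -8.0000e-04] t 10.1
```

shift_gripper --segments '{"rows":[[0.02,0.001,0,0,0,0.002],[0.04,0.002,0,0,0,0],[0.046,0.003,0,0,0,0],[0.045,0.002,0,0,0,0],[0.045,0.002,0,0,0,0],[0.045,0.002,0.01,0,0,0],[0.04,0.002,0.015,0,0,0],[0.025,0.002,0.015,0,0,0],[0,0,0.005,0,0,0],[0,0,0,0,0,0]]}'

```text
time_s: 11.1
ee_pos: [0.5381, -0.0713, 0.0991]
eef_rot: [-3.138, -0.001, 1.671]
force: [0.2, -1.4, -4.6]
grip_width: 0.0598
grip_force: 40.0
```

shift_gripper --segments '{"rows":[[0,0,0.015,0,0,0],[0,0,0.012,0,0,0],[0,0,0.007,0,0,0],[0,0,0,0,0,0],[0,0,0,0,0,0]]}'

```text
time_s: 11.6
ee_pos: [0.5392, -0.0718, 0.0672]
eef_rot: [3.141, 0.0, 1.668]
force: [0.2, -0.2, -3.9]
grip_width: 0.0601
grip_force: 40.0
```

```bash
python3 go.py .5380 -.0713 .061 1.671
```

```text
rz -0.0026 then d [ 0.0006 -0.0011  0.0062] tilt [3.1414 0.    ] t 11.6
```

shift_gripper --segments '{"rows":[[0.0005,-0.001,0.003,0,0,-0.002],[0,0,0.002,0,0,0],[0,0,0.001,0,0,0],[0,0,0.001,0,0,0],[0,0,0,0,0,0],[0,0,0,0,0,0]]}'

```text
time_s: 12.2
ee_pos: [0.5381, -0.0711, 0.0601]
eef_rot: [3.141, 0.0, 1.671]
force: [0.1, -0.1, -2.4]
grip_width: 0.06
grip_force: 40.0
```

shift_gripper --segments '{"rows":[[0,0,0.0005,0,0,0],[0,0,0,0,0,0]]}'

```text
time_s: 12.4
ee_pos: [0.5381, -0.0711, 0.0601]
eef_rot: [3.141, 0.0, 1.671]
force: [-3.8, 1.0, 5.5]
grip_width: 0.0597
grip_force: 40.0
```

shift_gripper --segments '{"rows":[[0,0,0,0,0,0],[0,0,0,0,0,0],[0,0,0,0,0,0],[0,0,0,0,0,0],[0,0,-0.015,0,0,0],[0,0,-0.035,0,0,0],[0,0,-0.035,0,0,0],[0,0,-0.035,0,0,0.127],[0,0,0,0,0,0.126],[0,0,0,0,0,0]]}' --jaw 0.094

```text
time_s: 13.4
ee_pos: [0.5382, -0.0712, 0.1802]
eef_rot: [3.14, 0.0, 1.416]
force: [0.2, 1.5, -0.5]
grip_width: 0.0944
grip_force: 0.0
```

```bash
python3 go.py .3604 .26 .12 1.418
```

```text
rz -0.0025 then d [ 0.3002 -0.2262  0.0602] tilt [3.14e+00 1.00e-04] t 13.4
```

shift_gripper --segments '{"rows":[[0.02,-0.015,0,0,0,-0.002],[0.035,-0.026,0,0,0,0],[0.035,-0.027,0,0,0,0],[0.035,-0.027,0,0,0,0],[0.035,-0.027,0,0,0,0],[0.035,-0.026,0.005,0,0,0],[0.035,-0.026,0.015,0,0,0],[0.035,-0.026,0.015,0,0,0],[0.025,-0.018,0.015,0,0,0],[0.01,-0.008,0.01,0,0,0]]}'

```text
time_s: 14.4
ee_pos: [0.3581, 0.2609, 0.1178]
eef_rot: [-3.14, 0.001, 1.426]
force: [0.1, -0.2, -0.0]
grip_width: 0.0941
grip_force: 0.0
```

```bash
python3 go.py .3604 .26 .0405 1.418
```

Run:
```python
from station import ctrl
import cv2
from m import mont
ims={n:ctrl.camera(n)["pixels"] for n in("scene","top")}
cv2.imwrite("pics/top1.png",ims["top"]);cv2.imwrite("pics/scene1.png",ims["scene"])
mont("pics/d1.png",[("top",225,170,130,90),("scene",210,160,130,90)],3,ims)
```

```text
rz 0.0075 then d [-0.0006  0.0024  0.0773] tilt [-3.1398e+00  1.3000e-03] t 14.4
```

View pics/d1.png

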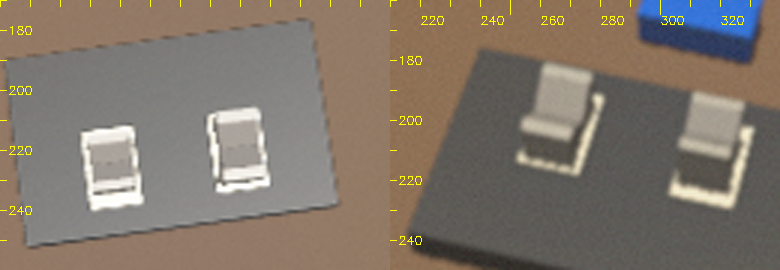

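The blocks stand upright and centred on both pads, with left at about (262,223) and right at about (304,219). Next I'll grip the shaft.

shift_gripper --segments '{"rows":[[0,0,0.02,0,0,0],[0,0,0.025,0,0,0],[0,0,0.02,0,0,0],[0,0,0.01,0,0,0],[0,0,0.003,0,0,0],[0,0,0,0,0,0]]}'

```text
time_s: 15.1
ee_pos: [0.3604, 0.2592, 0.0418]
eef_rot: [3.141, -0.0, 1.419]
force: [-0.3, -0.6, 0.3]
grip_width: 0.0943
grip_force: 0.0
```

```bash
python3 go.py .3604 .26 .0405 1.418
```

```text
rz 0.0014 then d [ 0.0008 -0.0001  0.0013] tilt [ 3.1414e+00 -1.0000e-04] t 15.1
```

shift_gripper --segments '{"rows":[[0,0,0.001,0,0,0],[0,0,0,0,0,0],[0,0,0,0,0,0],[0,0,0,0,0,0],[0,0,0,0,0,0],[0,0,0,0,0,0],[0,0,0,0,0,0],[0,0,0,0,0,0],[0,0,0,0,0,0]]}' --jaw 0.02 --clamp_n 55

```text
time_s: 16.0
ee_pos: [0.3596, 0.2596, 0.0404]
eef_rot: [-3.141, 0.0, 1.419]
force: [-1.8, 0.4, 0.7]
grip_width: 0.0349
grip_force: 55.0
```

```bash
python3 go.py .3604 .26 .0405 1.418
```

```text
rz 0.0015 then d [ 0.0006  0.0007 -0.0001] tilt [-3.1412e+00  1.0000e-04] t 16.0
```

shift_gripper --segments '{"rows":[[0,0,-0.006,0,0,0],[0,0,-0.015,0,0,0],[0,0,-0.03,0,0,0],[0,0,-0.035,0,0,-0.085],[0,0,-0.03,0,0,-0.085],[0,0,0,0,0,-0.085],[0,0,0,0,0,0]]}'

```text
time_s: 16.7
ee_pos: [0.3599, 0.2595, 0.1572]
eef_rot: [3.14, -0.0, 1.676]
force: [0.1, -1.1, -4.4]
grip_width: 0.0352
grip_force: 55.0
```

```bash
python3 go.py .5336 -.0294 .13 1.673
```

Run:
```python
from station import ctrl
import cv2
from m import mont
ims={n:ctrl.camera(n)["pixels"] for n in("scene","top")}
mont("pics/d2.png",[("top",110,220,130,100),("scene",360,100,130,100)],3,ims)
```

```text
rz 0.003 then d [-0.3051  0.1433  0.0272] tilt [ 3.1404e+00 -4.0000e-04] t 16.7
```

View pics/d2.png

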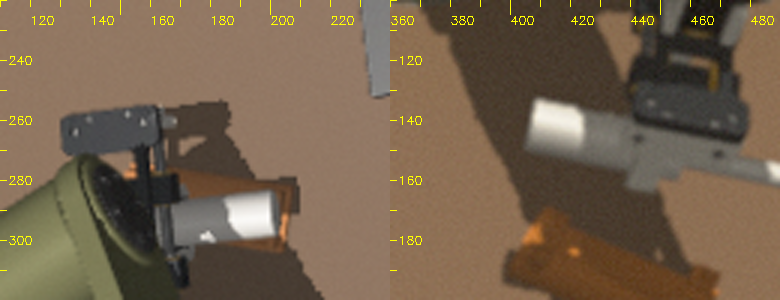

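Run:
```python
from fit import *
d=np.array([-.105,.994,0]);o=np.array([.3599,.2595,.1543])+.0145*d
for t in(0,-.05,.05): print(t,[proj("scene",o+s*d*np.cos(t)+[0,0,s*np.sin(t)]).round(1).tolist() for s in(-.095,.01,.095)])
```

```text
0 [[[406.4, 141.5]], [[457.0, 151.5]], [[498.3, 159.8]]]
-0.05 [[[406.9, 140.0]], [[457.0, 151.6]], [[497.4, 161.2]]]
0.05 [[[406.0, 143.1]], [[457.1, 151.3]], [[499.1, 158.3]]]
```

shift_gripper --segments '{"rows":[[-0.02,0.009,0,0,0,0.003],[-0.03,0.014,0,0,0,0],[-0.035,0.017,0,0,0,0],[-0.035,0.017,0,0,0,0],[-0.035,0.017,0,0,0,0],[-0.035,0.017,0,0,0,0],[-0.035,0.017,0,0,0,0],[-0.035,0.016,0.005,0,0,0],[-0.03,0.013,0.01,0,0,0],[-0.015,0.006,0.01,0,0,0]]}'

```text
time_s: 17.8
ee_pos: [0.5333, -0.0316, 0.1301]
eef_rot: [-3.14, -0.0, 1.668]
force: [0.0, 0.3, -4.3]
grip_width: 0.0349
grip_force: 55.0
```

shift_gripper --segments '{"rows":[[0,0,0,0,0,0],[0,0,0,0,0,0]]}'

```text
time_s: 18.0
ee_pos: [0.5322, -0.0289, 0.1308]
eef_rot: [-3.14, -0.001, 1.671]
force: [-0.1, -0.3, -4.4]
grip_width: 0.0349
grip_force: 55.0
```

```bash
python3 go.py .5336 -.0294 .09 1.673
```

```text
rz -0.0024 then d [-0.0007  0.0013  0.0408] tilt [-3.1398e+00 -6.0000e-04] t 18.0
```

shift_gripper --segments '{"rows":[[-0.0005,0.001,0.015,0,0,-0.002],[0,0,0.015,0,0,0],[0,0,0.01,0,0,0],[0,0,0.005,0,0,0],[0,0,0,0,0,0],[0,0,0,0,0,0]]}'

```text
time_s: 18.6
ee_pos: [0.5341, -0.0297, 0.0871]
eef_rot: [3.141, 0.0, 1.674]
force: [-0.5, 0.7, -1.6]
grip_width: 0.035
grip_force: 55.0
```

```bash
python3 go.py .5336 -.0294 .0784 1.673
```

```text
rz 0.0008 then d [ 0.0003 -0.0005  0.0087] tilt [3.1408e+00 1.0000e-04] t 18.6
```

shift_gripper --segments '{"rows":[[0,-0.0005,0.003,0,0,0],[0,0,0.003,0,0,0],[0,0,0,0,0,0],[0,0,0,0,0,0],[0,0,0,0,0,0]]}'

```text
time_s: 19.1
ee_pos: [0.5335, -0.03, 0.0806]
eef_rot: [3.141, 0.0, 1.674]
force: [-0.3, -0.2, -2.7]
grip_width: 0.0349
grip_force: 55.0
```

shift_gripper --segments '{"rows":[[0,0,0.001,0,0,0],[0,0,0.001,0,0,0],[0,0,0,0,0,0],[0,0,0,0,0,0]]}'

```text
time_s: 19.5
ee_pos: [0.5338, -0.03, 0.0789]
eef_rot: [3.14, 0.0, 1.674]
force: [0.6, -0.1, 3.9]
grip_width: 0.0349
grip_force: 55.0
```

shift_gripper --segments '{"rows":[[0,0,0.0004,0,0,0],[0,0,0,0,0,0]]}'

```text
time_s: 19.7
ee_pos: [0.5339, -0.03, 0.0788]
eef_rot: [3.14, 0.0, 1.674]
force: [0.1, -0.5, 7.4]
grip_width: 0.0353
grip_force: 55.0
```

shift_gripper --segments '{"rows":[[0,0,0,0,0,0],[0,0,0,0,0,0],[0,0,0,0,0,0],[0,0,0,0,0,0],[0,0,0,0,0,0],[0,0,-0.015,0,0,0],[0,0,-0.03,0,0,0],[0,0,-0.04,0,0,0],[0,0,-0.04,0,0,0],[0,0,-0.03,0,0,0]]}' --jaw 0.094

```text
time_s: 20.7
ee_pos: [0.5336, -0.0299, 0.2356]
eef_rot: [3.14, 0.0, 1.674]
force: [-0.1, 0.2, -0.1]
grip_width: 0.0938
grip_force: 0.0
```

```bash
python3 go.py .3785 -.3262 .17 -.095
```

```text
rz 1.7686 then d [-0.1262  0.3096  0.0656] tilt [3.1396e+00 4.0000e-04] t 20.7
```

shift_gripper --segments '{"rows":[[0,0,0,0,0,0.136],[0,0,0,0,0,0.136],[0,0,0,0,0,0.136],[0,0,0,0,0,0.136],[0,0,0,0,0,0.136],[0,0,0,0,0,0.136],[0,0,0,0,0,0.136],[0,0,0,0,0,0.136],[0,0,0,0,0,0.136],[0,0,0,0,0,0.136]]}'

```text
time_s: 21.7
ee_pos: [0.5333, -0.0299, 0.233]
eef_rot: [-3.142, 0.0, 0.308]
force: [0.1, 0.2, -0.7]
grip_width: 0.0938
grip_force: 0.0
```

shift_gripper --segments '{"rows":[[0,0,0,0,0,0.136],[0,0,0,0,0,0.136],[0,0,0,0,0,0.136],[-0.01,0.025,0,0,0,0],[-0.018,0.045,0,0,0,0],[-0.018,0.045,0,0,0,0],[-0.018,0.045,0,0,0,0],[-0.018,0.045,0.01,0,0,0],[-0.018,0.045,0.02,0,0,0],[-0.017,0.04,0.02,0,0,0]]}'

```text
time_s: 22.7
ee_pos: [0.3894, -0.3074, 0.1838]
eef_rot: [3.141, -0.001, -0.095]
force: [1.9, -0.0, -1.1]
grip_width: 0.0943
grip_force: 0.0
```

shift_gripper --segments '{"rows":[[-0.009,0.019,0.01,0,0,0],[0,0,0,0,0,0],[0,0,0,0,0,0]]}'

```text
time_s: 23.0
ee_pos: [0.38, -0.3235, 0.1742]
eef_rot: [-3.141, 0.0, -0.095]
force: [1.2, 0.0, 0.5]
grip_width: 0.094
grip_force: 0.0
```

```bash
python3 go.py .3785 -.3262 .106 -.095
```

Run:
```python
from station import ctrl
import cv2
from m import mont
ims={n:ctrl.camera(n)["pixels"] for n in("scene","top")}
mont("pics/d3.png",[("top",225,170,130,90),("scene",230,160,130,90),("top",360,240,130,90),("scene",150,70,130,90)],3,ims)
```

```text
rz -0.0002 then d [-0.0012  0.0028  0.0682] tilt [-3.1414  0.    ] t 23.0
```

View pics/d3.png

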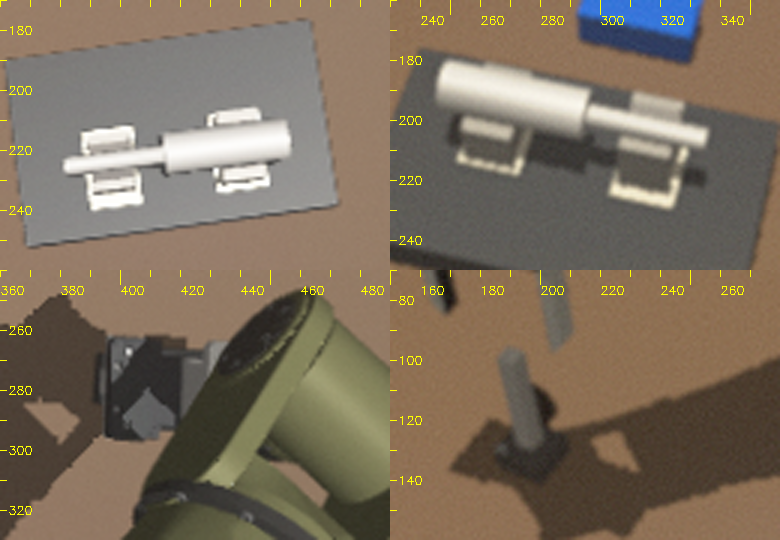

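The shaft lies in both grooves with its thick end on the right. Now for the gauge.

shift_gripper --segments '{"rows":[[-0.001,0.003,0.02,0,0,0],[0,0,0.025,0,0,0],[0,0,0.015,0,0,0],[0,0,0.008,0,0,0],[0,0,0,0,0,0],[0,0,0,0,0,0]]}'

```text
time_s: 23.7
ee_pos: [0.3792, -0.3265, 0.1069]
eef_rot: [3.141, -0.001, -0.094]
force: [-0.8, 1.0, 0.1]
grip_width: 0.0938
grip_force: 0.0
```

shift_gripper --segments '{"rows":[[0,0,0,0,0,0],[0,0,0,0,0,0],[0,0,0,0,0,0],[0,0,0,0,0,0],[0,0,0,0,0,0],[0,0,0,0,0,0],[0,0,0,0,0,0],[0,0,0,0,0,0],[0,0,0,0,0,0],[0,0,0,0,0,0]]}' --jaw 0.005 --clamp_n 40

```text
time_s: 24.7
ee_pos: [0.3786, -0.3266, 0.106]
eef_rot: [-3.142, 0.0, -0.094]
force: [0.2, 1.5, 0.3]
grip_width: 0.0176
grip_force: 0.6
```

```bash
python3 go.py .3785 -.3262 .106 -.095
```

```text
rz 0.0006 then d [-0.0001 -0.0003 -0.    ] tilt [-3.1416  0.    ] t 24.7
```

shift_gripper --segments '{"rows":[[0,0,0,0,0,0],[0,0,0,0,0,0],[0,0,0,0,0,0]]}'

```text
time_s: 25.0
ee_pos: [0.3785, -0.3265, 0.1058]
eef_rot: [-3.141, 0.0, -0.094]
force: [-0.1, -0.2, -3.2]
grip_width: 0.0156
grip_force: 40.0
```

shift_gripper --segments '{"rows":[[0,0,-0.008,0,0,0],[0,0,-0.02,0,0,0],[0,0,-0.03,0,0,0],[0,0,-0.03,0,0,-0.065],[0,0,-0.03,0,0,-0.065],[0,0,-0.017,0,0,-0.064],[0,0,0,0,0,0],[0,0,0,0,0,0]]}'

```text
time_s: 25.8
ee_pos: [0.3783, -0.3264, 0.2404]
eef_rot: [-3.141, 0.0, 0.098]
force: [0.0, 0.6, -4.3]
grip_width: 0.0159
grip_force: 40.0
```

```bash
python3 go.py .6066 -.0085 .24 .10
```

```text
rz -0.0023 then d [ 0.2589 -0.2935  0.0004] tilt [-3.1412e+00  4.0000e-04] t 25.8
```

shift_gripper --segments '{"rows":[[0.013,-0.015,0,0,0,-0.002],[0.026,-0.029,0,0,0,0],[0.03,-0.034,0,0,0,0],[0.03,-0.034,0,0,0,0],[0.03,-0.034,0,0,0,0],[0.03,-0.034,0,0,0,0],[0.03,-0.034,0,0,0,0],[0.03,-0.034,0,0,0,0],[0.025,-0.029,0,0,0,0],[0.015,-0.0165,0,0,0,0]]}'

```text
time_s: 26.8
ee_pos: [0.6071, -0.0057, 0.2387]
eef_rot: [-3.141, 0.003, 0.102]
force: [-0.3, -1.2, -4.3]
grip_width: 0.0154
grip_force: 40.0
```

shift_gripper --segments '{"rows":[[0,0,0,0,0,0],[0,0,0,0,0,0],[0,0,0.01,0,0,0],[0,0,0.02,0,0,0],[0,0,0.02,0,0,0],[0,0,0.02,0,0,0],[0,0,0.015,0,0,0],[0,0,0.008,0,0,0],[0,0,0,0,0,0],[0,0,0,0,0,0]]}'

```text
time_s: 27.8
ee_pos: [0.6068, -0.0085, 0.1486]
eef_rot: [3.141, -0.001, 0.101]
force: [-0.2, 0.6, -3.5]
grip_width: 0.0157
grip_force: 40.0
```

```bash
python3 go.py .6066 -.0085 .1358 .10
```

```text
rz 0.0013 then d [-0.0002 -0.0001  0.0128] tilt [ 3.1414e+00 -1.0000e-03] t 27.8
```

shift_gripper --segments '{"rows":[[0,0,0.006,0,0,0],[0,0,0.003,0,0,0],[0,0,0.002,0,0,0],[0,0,0.001,0,0,0],[0,0,0,0,0,0],[0,0,0,0,0,0]]}'

```text
time_s: 28.4
ee_pos: [0.6065, -0.0083, 0.1361]
eef_rot: [3.142, -0.0, 0.102]
force: [-0.4, 0.1, -2.8]
grip_width: 0.0157
grip_force: 40.0
```

shift_gripper --segments '{"rows":[[0,0,0.001,0,0,0],[0,0,0.0005,0,0,0],[0,0,0,0,0,0],[0,0,0,0,0,0]]}'

```text
time_s: 28.8
ee_pos: [0.6068, -0.0083, 0.1358]
eef_rot: [3.141, -0.001, 0.102]
force: [-3.6, 0.9, 7.7]
grip_width: 0.0159
grip_force: 40.0
```

Contact with the plate. I'll release, rise, back off and check.

shift_gripper --segments '{"rows":[[0,0,0,0,0,0],[0,0,0,0,0,0],[0,0,0,0,0,0],[0,0,0,0,0,0],[0,0,0,0,0,0],[0,0,-0.015,0,0,0],[0,0,-0.03,0,0,0],[0,0,-0.04,0,0,0],[0,0,-0.04,0,0,0],[0,0,-0.02,0,0,0]]}' --jaw 0.094

```text
time_s: 29.8
ee_pos: [0.6069, -0.0083, 0.2847]
eef_rot: [3.141, -0.006, 0.102]
force: [0.3, -0.6, -0.0]
grip_width: 0.0921
grip_force: 0.0
```

shift_gripper --segments '{"rows":[[-0.02,0.02,0,0,0,0],[-0.03,0.035,0,0,0,0],[-0.03,0.035,0,0,0,0],[-0.03,0.035,0,0,0,0],[-0.03,0.035,0,0,0,0],[-0.03,0.035,0,0,0,0],[-0.03,0.035,0,0,0,0],[-0.03,0.035,0,0,0,0],[-0.02,0.02,0,0,0,0],[0,0,0,0,0,0]]}'

```text
time_s: 30.8
ee_pos: [0.3848, -0.3194, 0.2807]
eef_rot: [3.14, -0.0, 0.098]
force: [-0.4, 0.7, -0.2]
grip_width: 0.0938
grip_force: 0.0
```

Run:
```python
from station import ctrl
import cv2
from m import mont
ims={n:ctrl.camera(n)["pixels"] for n in("scene","top")}
cv2.imwrite("pics/topF.png",ims["top"])
mont("pics/e.png",[("top",225,170,130,90),("scene",220,150,130,120)][:1],6,ims)
mont("pics/e2.png",[("scene",220,150,130,100)],6,ims)
```

```text
(no output)
```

View pics/e.png

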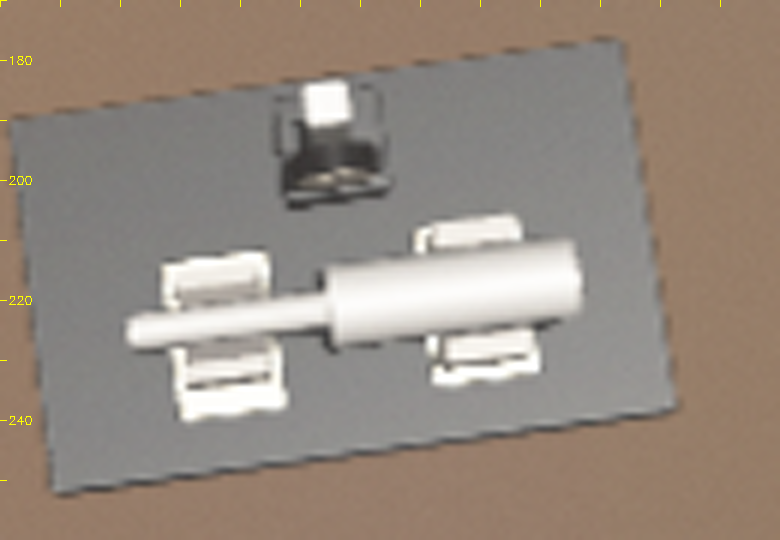

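View pics/e2.png

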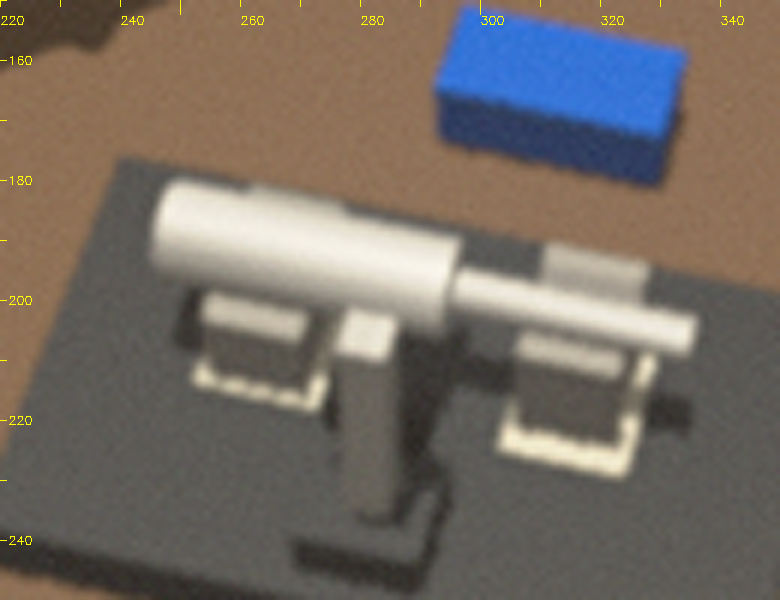

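Both views show the blocks on the pads, the shaft level in both grooves, and the gauge upright behind it with its dial towards the shaft. I'll do one numeric check before handing in.

Run:
```python
from fit import *
o=[("top",225,170,6,[(128,332,0,95,75.5),(326,308,0,10,75.5),(577,277,0,-95,75.5)]),("scene",220,150,6,[(165,222,0,-95,75.5),(452,285,0,10,75.5),(692,336,0,95,75.5)])]
st=[("top",225,170,6,[(303,84,8,8,150),(347,82,8,-8,150),(352,122,-8,-8,150),(308,126,-8,8,150)])]
P=np.array([.5568,-.0123]);w=.10;R=np.array([[np.cos(w),np.sin(w)],[-np.sin(w),np.cos(w)]])
for n,q,x0 in(("shaft",o,[.53,0,.1]),("stand",st,[.6,0,.1])):
    p,r=fit(q,x0); print(n,p,"in plate",(R@(p[:2]-P)).round(4),r)
```

```text
shaft [ 0.5314 -0.0165  0.0946] in plate [-0.0257 -0.0016] [[0.6, 1.0], [0.6, 0.8], [-0.4, 0.8], [0.2, 0.9], [0.0, 0.8], [-0.3, 1.0]]
stand [ 0.6067 -0.0093  0.0609] in plate [ 0.05  -0.002] [[0.4, 0.3], [-0.2, -0.0], [-0.4, -0.1], [0.2, -0.1]]
```

```bash
python3 -c "
from station import ctrl
print(ctrl.hand_in())"
```

```text
the job is handed in; nothing more can be done
None
```

The setup is finished and handed in after about 31 s of robot time; the last pictures put the shaft and gauge within about 2 mm of their targets, with both blocks on their seats, but no verdict came back.

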